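# Stage the fresh vial, find the unlatched reagent cap and hold it open

### The job

One of the three teal caps on the reagent dock has not latched, so its vial has taken air and has to be changed: slide the fresh vial (blue cap) fully home into the dock's empty standby sleeve and let go of it, then tap the caps from above until you find the one that gives, without tugging at the latched ones. Lift that cap by its yellow finger tab to more than half-way open and finish while holding it there, so that I can swap the vials; leave everything else on the bench where it is.

Things in the scene. Friction and masses are not known exactly. Their poses are not given: they have to be found in the camera images.
- fresh_vial_center (a point): The fresh reagent vial: amber, straight-sided, 28 mm across all the way up, 110 mm tall, BLUE screw cap, about 60 g, foot edge chamfered, standing upright on the bench. This point is its centre, 55 mm above its foot; z along it, upwards. Take it in its top 35 mm: once home in the sleeve its top 60 mm stand out.
- sleeve_mouth (a point): Centre of the mouth of the empty standby sleeve: round upright hole 30 mm across, 50 mm deep, flat floor, 2 mm chamfer, in the flat top (75 mm above the bench, 150 mm deep x 100 mm wide) of the white block at the dock's left end, 115 mm along the row from the nearest well position. Axes as the dock: x to its back, y along the row to its left, z up. With the vial fully home its centre is 5 mm above this point.
- unit_a: Capped reagent well of the dock: white square box 84 x 84 mm with a teal hinged cap; the three wells stand in a row 110 mm apart along the dock and look exactly alike. Origin: centre of the well's underside (45 mm above the bench); x points to the back of the dock (the hinge side, away from the robot), y along the row to its left, z up. With the cap shut, its flat teal top (84 x 84 mm, centred over the origin) lies 69 mm above the origin (114 mm above the bench).
- tab_a (a point): Centre of the yellow finger tab of this cap: 44 mm long (from the cap's front edge forwards, 85 mm ahead of the hinge to 129 mm), 24 mm wide across the row, 10 mm thick; shut it is 107 mm above the bench, with 57 mm of free air under it and at least 50 mm on either side. It turns with the cap: x along the tab towards the hinge, y along the hinge. The hinge axis runs along y, 107 mm behind this point (44 mm behind the well's origin) and level with it when shut.
- cap_a (a joint): Hinge of this cap, rad: 0 shut, grows as the front edge is lifted. A latched cap stays at 0, held down by its latch, and is not to be pulled at; an unlatched one lifts freely, stops at 1.3 rad (about 75 degrees), weighs about 120 g and falls shut when let go.
- seat_a (a joint): How far this cap has been pushed down onto its sprung seal, m: 0 at rest, negative if the whole cap is dragged up against its latch. A latched cap feels solid (under 1 mm at 5 N); the one whose latch has not caught starts to give at 1 to 2 N and is fully down, 4 mm lower, at about 4 N.
- unit_b: Capped reagent well of the dock: white square box 84 x 84 mm with a teal hinged cap; the three wells stand in a row 110 mm apart along the dock and look exactly alike. Origin: centre of the well's underside (45 mm above the bench); x points to the back of the dock (the hinge side, away from the robot), y along the row to its left, z up. With the cap shut, its flat teal top (84 x 84 mm, centred over the origin) lies 69 mm above the origin (114 mm above the bench).
- tab_b (a point): Centre of the yellow finger tab of this cap: 44 mm long (from the cap's front edge forwards, 85 mm ahead of the hinge to 129 mm), 24 mm wide across the row, 10 mm thick; shut it is 107 mm above the bench, with 57 mm of free air under it and at least 50 mm on either side. It turns with the cap: x along the tab towards the hinge, y along the hinge. The hinge axis runs along y, 107 mm behind this point (44 mm behind the well's origin) and level with it when shut.
- cap_b (a joint): Hinge of this cap, rad: 0 shut, grows as the front edge is lifted. A latched cap stays at 0, held down by its latch, and is not to be pulled at; an unlatched one lifts freely, stops at 1.3 rad (about 75 degrees), weighs about 120 g and falls shut when let go.
- seat_b (a joint): How far this cap has been pushed down onto its sprung seal, m: 0 at rest, negative if the whole cap is dragged up against its latch. A latched cap feels solid (under 1 mm at 5 N); the one whose latch has not caught starts to give at 1 to 2 N and is fully down, 4 mm lower, at about 4 N.
- unit_c: Capped reagent well of the dock: white square box 84 x 84 mm with a teal hinged cap; the three wells stand in a row 110 mm apart along the dock and look exactly alike. Origin: centre of the well's underside (45 mm above the bench); x points to the back of the dock (the hinge side, away from the robot), y along the row to its left, z up. With the cap shut, its flat teal top (84 x 84 mm, centred over the origin) lies 69 mm above the origin (114 mm above the bench).
- tab_c (a point): Centre of the yellow finger tab of this cap: 44 mm long (from the cap's front edge forwards, 85 mm ahead of the hinge to 129 mm), 24 mm wide across the row, 10 mm thick; shut it is 107 mm above the bench, with 57 mm of free air under it and at least 50 mm on either side. It turns with the cap: x along the tab towards the hinge, y along the hinge. The hinge axis runs along y, 107 mm behind this point (44 mm behind the well's origin) and level with it when shut.
- cap_c (a joint): Hinge of this cap, rad: 0 shut, grows as the front edge is lifted. A latched cap stays at 0, held down by its latch, and is not to be pulled at; an unlatched one lifts freely, stops at 1.3 rad (about 75 degrees), weighs about 120 g and falls shut when let go.
- seat_c (a joint): How far this cap has been pushed down onto its sprung seal, m: 0 at rest, negative if the whole cap is dragged up against its latch. A latched cap feels solid (under 1 mm at 5 N); the one whose latch has not caught starts to give at 1 to 2 N and is fully down, 4 mm lower, at about 4 N.
- white_vial_center (a point): Bystander: vial like the fresh one (28 mm across, 110 mm tall, amber) but with a white cap, standing upright on the bench. Point at its centre, 55 mm up.
- red_vial_center (a point): Bystander: vial like the fresh one (28 mm across, 110 mm tall, amber) but with a red cap, standing upright on the bench. Point at its centre, 55 mm up.
- tube_rack_center (a point): Bystander: grey rack, 230 x 55 mm, 90 mm tall, full of capped blood tubes, on the right. Point 30 mm up at its centre.
- marker: Bystander: marker pen lying on the bench in front of the dock, 140 mm long, 13 mm thick. Origin under its middle.
- used_beaker: Bystander: clear empty beaker, 76 mm across, 95 mm tall, on the left. Origin under its centre.
- steel_tray: Bystander: shallow metal tray 100 x 140 x 35 mm, on the left beside the dock. Origin under its centre.
- glove_box: Bystander: box of gloves 120 x 240 x 85 mm, on the right. Origin under its centre.
Mind the look-alikes: they are no part of the job. Leave any green look-alike of the part that bears fresh_vial_center alone.

How it is judged:
On the way, in this order (a step that is already met when the one before it is completed fails the run):
1. the fresh vial is fully home in the standby sleeve and let go (horizontal distance between fresh_vial_center and sleeve_mouth below 0.004 m and z of fresh_vial_center in the frame of sleeve_mouth below 0.009 m and angle between fresh_vial_center's own z axis and vertical below 0.08 rad and contact force between the fingers and fresh_vial below 0.1 N), for 0.2 s.
2. the cap that gives has been tapped down on its seal while still shut (((value of joint seat_a above 0.0025 m and value of joint cap_a below 0.06 rad) or (value of joint seat_b above 0.0025 m and value of joint cap_b below 0.06 rad) or (value of joint seat_c above 0.0025 m and value of joint cap_c below 0.06 rad))), for 0.05 s.
At the end, for the whole second after the job is handed in: A cap (only the unlatched one can open) is held by the fingers more than 0.65 rad (37 degrees, half its swing) open through the last second, and the fresh vial stands upright (within 0.08 rad) in the standby sleeve within 4 mm of its floor and of its axis (((value of joint cap_a above 0.65 rad and contact force between the fingers and unit_a above 0.2 N) or (value of joint cap_b above 0.65 rad and contact force between the fingers and unit_b above 0.2 N) or (value of joint cap_c above 0.65 rad and contact force between the fingers and unit_c above 0.2 N)) and horizontal distance between fresh_vial_center and sleeve_mouth below 0.004 m and z of fresh_vial_center in the frame of sleeve_mouth below 0.009 m and angle between fresh_vial_center's own z axis and vertical below 0.08 rad); the arm keeps its last pose, push and grip.
It fails at once if a latched cap is tugged hard enough to drag it up 1.5 mm (about 9 N) (value of joint any of seat_a, seat_b, seat_c below -0.0015 m).
It fails at once if a bystander on the bench is moved more than 25 mm (distance of any of white_vial_center, red_vial_center, tube_rack_center, marker, used_beaker, steel_tray, glove_box from where it was at the start of the episode above 0.025 m).
It also fails if it takes over 72 s, if anything falls off the work surface, if the arm or the gripper's body presses on something with over 40 N, if the wrist force passes 120 N, or if a joint passes its speed limit or range.

### The arm

A 6-joint arm with a two-finger parallel gripper is mounted at the origin on the work surface. World frame = base frame: x ahead of the robot, y to its left, z up, the work surface at z = 0. Lengths are in m, angles in rad, forces in N, time in s.
With the tool pointing down it reaches from about 0.35 to 0.85 m from the base axis. Payload 8.1 kg.
Tool frame: the origin (TCP) lies at the centre of the arm's flange, where the gripper is bolted on; the fingertips stand 186 mm ahead of it and the grasp point (between the pads) lies 167 mm ahead of it; z points along the fingers, y is the direction in which the jaws open and shut (so a half turn about z gives the same grasp; the last joint's range is limited). The gripper opens to 93 mm and grips with 3 to 60 N. Pads are 15 mm wide; open, the fingers measure 128 mm over their backs; the gripper's body (75 mm by 188 mm) begins 65 mm behind the grasp point.
Start: joints at [1.116, 0.13, 1.488, -0, 1.523, -0.085], TCP at [0.217, 0.559, 0.405] pointing down, gripper open.
Joint ranges: [-2.96, 2.96], [-0.89, 2.26], [0.02, 2.5], [-1.34, 4.48], [0, 2.73], [-2.66, 2.66]. Speed limits (rad/s): [2.39, 2.39, 2.79, 3.14, 3.14, 3.14].

### API

Orientations are given as a rotation vector (axis times angle).
In Python, from plant import robot, viewer, order gives the robot as it stands.
- The arm moves only by the tool apply_moves, never from a script. Its argument "deltas" is a list of rows, each a list of 3 entries, a list of its own where there are three numbers: the finger opening in mm, from 0 to 93, then the shift along the tool's x, y, z in mm, then the turn about the tool's z in rad. In form: [[grip, [dx, dy, dz], yaw], ...]. A call has 1 to 5 rows; each row shifts and turns the commanded pose from where the row before left it, along the tool's axes as they then stand; what a row does not reach is not made up. A row lasts 1/8 s, in which the tool goes at most 62.5 mm and 10.7 degrees, less where a joint would pass 70% of its speed; a pose out of reach is approached as far as the arm can. A call is refused whole if a number of a shift passes 62.5 or a number of a turn 0.188, either way. A call with a gripper value outside its range is refused whole. The fingers move at their own pace and stop on an object; "grip_force" is the grip in N (left out, the last holds). Time passes only in rows, so rows that do not move let the fingers close. It gives the time, the measured TCP pose, the force and the opening at its end, in the units of the state.
- robot.read_state(): the state, without advancing time (a new reading comes with each control period).
- viewer.read_camera(name): name is "side" or "top" or "wrist"; returns the picture (400x640x3 uint8, blue, green, red); there is no depth.
- viewer.get_calibration(name): a dict with "fx", "fy", "cx", "cy" (pixels), "R" (3x3) and "t" (3): a world point X has camera coordinates R X + t. Camera axes: x right, y down, z forward; pixel columns grow to the right and rows downward; lengths in m; the calibration is good to about 2 mm. A picture is of the moment at which its call begins: read the wrist's pose just before it. get_calibration takes no time and is no camera call; for the wrist camera it gives the pose at the moment of the call.
- order.close_job(): hands the job in, once; it reports no verdict.
The state is a dict: "t": time; "q": joint angles; "dq": joint speeds; "joint_torque": joint torques, N m; "tool_pos": TCP position; "orientation": TCP orientation; "force": force on the tool from outside, world axes, zero at the start; "wrist_torque": the same for the moment, N m; "opening": finger opening in m.
Only numpy, scipy, OpenCV 4.12 (cv2) and the standard library are available. Lean on these libraries where they do the work, as an engineer would, in place of code of your own. Each camera call takes 0.05 s, during which the arm holds its last target. There are 200 camera calls.

## Working session

There is one attempt and no reset: what is moved stays moved. The work goes in short steps, Python scripts to look and compute and a tool call to move; the robot and the scene stay as the last step left them, time stands still between calls to the robot, and variables do not carry over. Pictures are saved under pics/ and viewed, about 8 in all and at most 12, crops included, and the job is handed in when it is done.

Besides the shell and the picture viewer there is one more tool, called after "Request:" as name(argument=value, ...), one argument or row to a line, values as JSON. apply_moves: Moves the arm, as the interface text tells. Its arguments: {"type":"object","properties":{"deltas":{"type":"array"},"grip_force":{"type":"number"}},"required":["deltas"]}

```bash
mkdir -p pics; ls
python3 - <<'E'
from plant import robot, viewer, order
import cv2, numpy as np
s=robot.read_state(); print({k:np.round(v,3).tolist() for k,v in s.items()})
for n in ("top","side"):
    cv2.imwrite(f"pics/{n}0.png",viewer.read_camera(n)); c=viewer.get_calibration(n); print(n,c)
E
```

```text
pics
{'t': 0.0, 'q': [1.116, 0.131, 1.489, -0.0, 1.523, -0.085], 'dq': [-0.001, -0.0, 0.002, -0.001, 0.001, 0.002], 'joint_torque': [-0.001, -55.987, -49.173, 0.077, 0.036, -0.0], 'tool_pos': [0.217, 0.559, 0.404], 'orientation': [-0.577, -3.088, 0.003], 'force': [-0.211, -0.141, 0.427], 'wrist_torque': [0.02, 0.007, -0.013], 'opening': 0.093}
top {'fx': 509.35944292391315, 'fy': 509.35944292391315, 'cx': 323.14671400237614, 'cy': 206.0247074018267, 'R': array([[ 0.02868302, -0.99958413,  0.00297447],
       [-0.98869928, -0.02880846, -0.14711834],
       [ 0.14714285,  0.00127894, -0.98911443]]), 't': array([-0.04892536,  0.52495297,  1.96316787])}
side {'fx': 429.87771476007686, 'fy': 429.87771476007686, 'cx': 319.63555421092974, 'cy': 194.8974310389104, 'R': array([[ 7.75926901e-01, -6.30822295e-01,  8.21944083e-04],
       [-2.97568118e-01, -3.67164361e-01, -8.81273821e-01],
       [ 5.56228963e-01,  6.83559480e-01, -4.72605308e-01]]), 't': array([-0.41062554,  0.23294072,  1.30381536])}
```

View pics/top0.png

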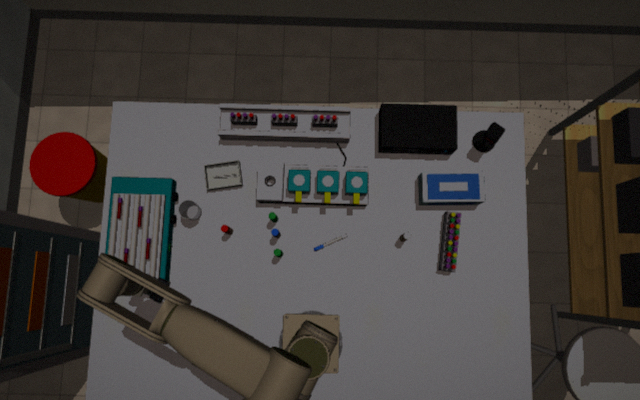

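View pics/side0.png

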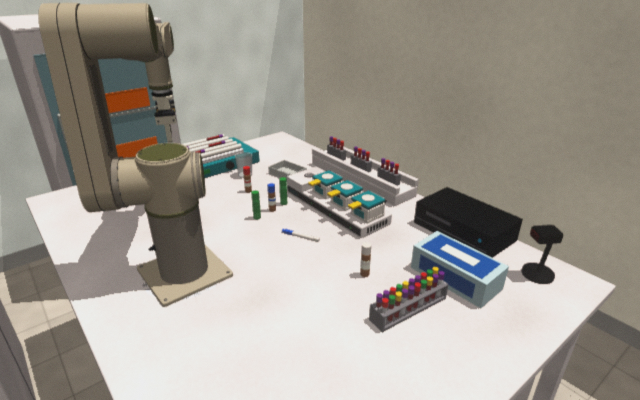

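Top view: blue vial cap is at about (276,233), with green look-alikes at (273,217) and (278,253). The sleeve hole is at (270,181), the teal caps at (299,180), (328,181) and (357,182), and the yellow tabs just below them. The side view shows the same layout.

```bash
cat > h.py <<'E'
from plant import robot, viewer, order
import cv2, numpy as np
from scipy.spatial.transform import Rotation as Ro
RNG=dict(teal=((80,100,50),(98,255,255)),yellow=((22,120,80),(33,255,255)),blue=((105,120,40),(125,255,255)),green=((50,100,30),(78,255,255)),red=((0,150,80),(6,255,255)))
def ray(c,uv,z):
    d=c["R"].T@np.array([(uv[0]-c["cx"])/c["fx"],(uv[1]-c["cy"])/c["fy"],1]); o=-c["R"].T@c["t"]
    return o+d*(z-o[2])/d[2]
def proj(c,X):
    p=c["R"]@np.asarray(X)+c["t"]; return np.array([c["fx"]*p[0]/p[2]+c["cx"],c["fy"]*p[1]/p[2]+c["cy"]])
def blobs(im,col,amin=15):
    m=cv2.inRange(cv2.cvtColor(im,cv2.COLOR_BGR2HSV),*map(np.array,RNG[col]))
    n,l,st,ce=cv2.connectedComponentsWithStats(m)
    return [(ce[i],st[i]) for i in range(1,n) if st[i,4]>=amin]
def tool():
    s=robot.read_state(); R=Ro.from_rotvec(s["orientation"]).as_matrix(); return s,np.array(s["tool_pos"]),R
def go(target,yaw=None):
    "delta in tool axes (mm) to bring grasp point to target; turn to bring jaw axis to world angle yaw"
    s,p,R=tool(); g=p+R@[0,0,.167]
    print("t",round(s["t"],2),"grasp",g.round(4),"jaw ang",round(np.arctan2(R[1,1],R[0,1]),3),"z",R[:,2].round(3),"F",np.round(s["force"],2),"open",round(s["opening"],4))
    print("  tool delta mm",(R.T@(np.array(target)-g)*1000).round(1))
    if yaw is not None:
        a=yaw-np.arctan2(R[1,1],R[0,1]); a=(a+np.pi/2)%np.pi-np.pi/2; print("  yaw turn (about tool z)",round(-a,3))
E
python3 - <<'E'
from h import *
im=cv2.imread("pics/top0.png"); c=viewer.get_calibration("top")
for col,z in (("teal",.114),("yellow",.112),("blue",.11),("green",.11),("red",.11)):
    for ce,st in blobs(im,col,8): print(col,ce.round(1),st[2:],ray(c,ce,z).round(3))
print("sleeve",ray(c,(270,181),.075))
E
```

```text
teal [298.7 180.1] [ 22  21 336] [0.612 0.062 0.114]
teal [327.5 181. ] [ 22  21 339] [ 0.612 -0.048  0.114]
teal [356.4 181.9] [ 22  21 339] [ 0.612 -0.158  0.114]
teal [144.3 201.9] [  68  102 1471] [0.511 0.643 0.114]
yellow [601.5 112.4] [ 7 15 66] [ 0.916 -1.108  0.112]
yellow [586.1 127.8] [3 7 9] [ 0.852 -1.045  0.112]
yellow [567.2 132.9] [ 6 13 52] [ 0.829 -0.971  0.112]
yellow [591.  130.2] [ 4 10 20] [ 0.843 -1.063  0.112]
yellow [298.3 196.1] [ 7 11 68] [0.55  0.062 0.112]
yellow [327.2 196.9] [ 7 11 65] [ 0.551 -0.048  0.112]
yellow [356.2 198. ] [ 7 11 64] [ 0.55  -0.158  0.112]
yellow [453.2 214.2] [ 4  4 11] [ 0.498 -0.526  0.112]
yellow [457.6 225.8] [ 4  5 14] [ 0.455 -0.542  0.112]
yellow [450.  242.2] [ 3  4 10] [ 0.392 -0.513  0.112]
yellow [454.6 254.6] [ 4  4 13] [ 0.346 -0.53   0.112]
blue [453. 186.] [  53   25 1016] [ 0.607 -0.527  0.11 ]
blue [274.8 232. ] [ 7  7 41] [0.412 0.145 0.11 ]
blue [318.4 247.3] [10  6 29] [ 0.359 -0.02   0.11 ]
green [271.9 215.8] [ 8  7 39] [0.473 0.158 0.11 ]
green [452.1 219.6] [ 5  4 17] [ 0.478 -0.522  0.11 ]
green [456.5 231.7] [ 4  4 14] [ 0.432 -0.538  0.11 ]
green [449.2 248.4] [ 5  4 16] [ 0.369 -0.511  0.11 ]
green [277.1 252. ] [ 7  7 41] [0.337 0.133 0.11 ]
green [453.4 260.6] [ 4  4 15] [ 0.324 -0.526  0.11 ]
red [238. 114.] [3 3 9] [0.868 0.308 0.11 ]
red [250.5 114.5] [ 4  4 12] [0.867 0.259 0.11 ]
red [279.5 115.4] [ 4  4 11] [0.867 0.146 0.11 ]
red [292.  115.2] [ 3  4 10] [0.869 0.098 0.11 ]
red [321.4 116.5] [ 4  4 10] [ 0.867 -0.017  0.11 ]
red [334.  116.8] [ 3  4 10] [ 0.868 -0.066  0.11 ]
red [ 61.8 163.3] [  66   63 3036] [0.652 0.972 0.11 ]
red [224.3 227.9] [ 7  7 33] [0.421 0.336 0.11 ]
red [451.9 225.4] [ 3  4 11] [ 0.456 -0.521  0.11 ]
red [456.4 237.5] [ 4  4 11] [ 0.411 -0.538  0.11 ]
red [449.1 253.9] [ 3  5 10] [ 0.348 -0.51   0.11 ]
red [453.5 266.5] [ 4  4 12] [ 0.302 -0.526  0.11 ]
sleeve [0.61303946 0.17548708 0.075     ]
```

Run:
```python
from h import *
go((.412,.145,.22),np.pi/2)
print(tool()[2].round(3), viewer.get_calibration("wrist"))
```

```text
t 0.1 grasp [0.2166 0.559  0.2368] jaw ang 1.201 z [-0.001 -0.001 -1.   ] F [-0.05 -0.45  0.57] open 0.093
  tool delta mm [-331.8 -315.4   17.3]
  yaw turn (about tool z) -0.37
[[-0.932  0.361 -0.001]
 [ 0.361  0.932 -0.001]
 [ 0.    -0.002 -1.   ]] {'fx': 346.68654705379623, 'fy': 346.68654705379623, 'cx': 318.0942247128265, 'cy': 199.8695613082939, 'R': array([[ 0.36118894,  0.9324882 , -0.00288222],
       [ 0.89112891, -0.34425522,  0.29559705],
       [ 0.27464854, -0.10933481, -0.95530837]]), 't': array([-0.59899316, -0.03553669,  0.39233727])}
```

Request:
apply_moves(
  deltas=[
    [60,[0,0,0],-0.185],
    [60,[0,0,0],-0.185],
    [60,[-20,-41,0],0],
    [60,[-20,-41,0],0],
    [60,[-20,-41,0],0],
  ],
)

```text
t: 0.72
tool_pos: [0.2771, 0.4352, 0.4041]
orientation: [0.001, -3.141, 0.001]
force: [-0.0, -0.6, 0.2]
opening: 0.0601
```

Request:
apply_moves(
  deltas=[
    [60,[-20,-41,0],0],
    [60,[-20,-41,0],0],
    [60,[-20,-41,0],0],
    [60,[-20,-41,0],0],
    [60,[-20,-41,0],0],
  ],
)

```text
t: 1.35
tool_pos: [0.3772, 0.2301, 0.4044]
orientation: [0.001, -3.141, 0.0]
force: [1.2, 0.1, 0.7]
opening: 0.0603
```

Run:
```python
from h import *
go((.412,.145,.22),np.pi/2)
c=viewer.get_calibration("wrist"); im=viewer.read_camera("wrist"); cv2.imwrite("pics/w1.png",im)
for ce,st in blobs(im,"blue",100): print(ce.round(1),st,ray(c,ce,.11).round(4))
print("pred",proj(c,(.412,.145,.11)),proj(c,(.612,.177,.075)))
```

```text
t 1.35 grasp [0.3771 0.23   0.2374] jaw ang 1.571 z [-0. -0. -1.] F [1.23 0.13 0.68] open 0.0603
  tool delta mm [-34.9 -85.   17.4]
  yaw turn (about tool z) 0.0
[ 90.5 161.8] [ 71 150  40  25 468] [0.348  0.0474 0.11  ]
[223.7 233.1] [ 206  214   37   39 1021] [0.4096 0.1492 0.11  ]
pred [218.94877937 235.74702746] [270.95469441 388.35952991]
```

View pics/w1.png

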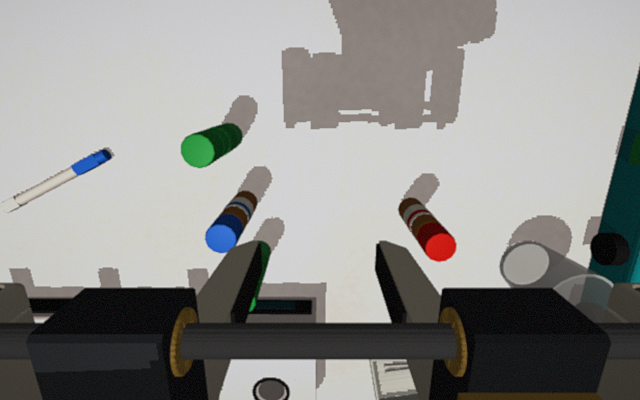

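Wrist view shows the blue cap top centred at about (221,237), agreeing with the top camera to 2–3 mm. Green caps are at (200,150) and partly behind the finger at (262,270), and the sleeve mouth at (270,390).

Request:
apply_moves(
  deltas=[
    [60,[-17,-41,0],0],
    [60,[-18,-42,0],0],
    [60,[0,0,0],0],
  ],
)

```text
t: 1.78
tool_pos: [0.4126, 0.1464, 0.4044]
orientation: [-0.006, -3.141, 0.001]
force: [0.7, 0.9, -1.1]
opening: 0.0602
```

Run:
```python
from h import *
go((.412,.147,.095),np.pi/2)
c=viewer.get_calibration("wrist"); im=viewer.read_camera("wrist"); cv2.imwrite("pics/w2.png",im)
m=cv2.inRange(cv2.cvtColor(im,cv2.COLOR_BGR2HSV),np.array(RNG["blue"][0]),np.array(RNG["blue"][1]))
for ce,st in blobs(im,"blue",100): print(ce.round(1),st,ray(c,ce,.11).round(4))
for X in ((.412,.147,.11),(.412,.147,.095)): print("pred",proj(c,X))
s,p,R=tool();print("grasp pt px",proj(c,p+R@[0,0,.167]))
```

```text
t 1.77 grasp [0.4125 0.1463 0.2374] jaw ang 1.567 z [-0.    -0.001 -1.   ] F [ 0.72  0.86 -1.08] open 0.0602
  tool delta mm [  0.5   0.8 142.4]
  yaw turn (about tool z) -0.004
[162.4 129.9] [143 117  40  27 478] [0.3576 0.0248 0.11  ]
[317.8 195.5] [302 177  32  38 961] [0.4114 0.1457 0.11  ]
pred [319.29320598 196.21859321]
pred [319.27456086 191.2875686 ]
grasp pt px [320.94575743 272.82575308]
```

View pics/w2.png

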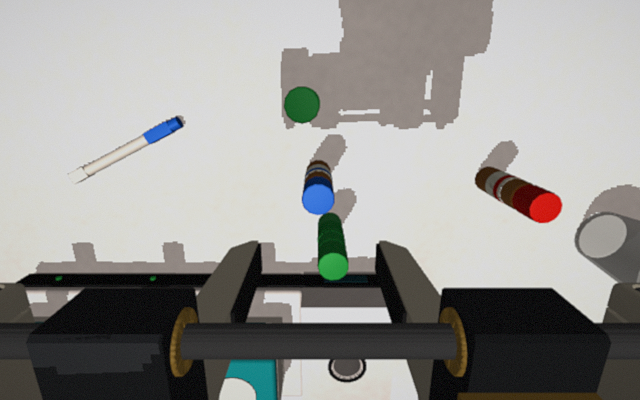

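Blue cap top is a circle at about (318,199), radius 16, which gives x = 0.4145, y = 0.146. The green ones stand clear of the fingers, so I go down and grip.

Request:
apply_moves(
  deltas=[
    [60,[-2,0,45],0],
    [60,[0,0,45],0],
    [60,[0,0,35],0],
    [60,[0,0,17],0],
    [60,[0,0,0],0],
  ],
  grip_force=15,
)

```text
t: 2.45
tool_pos: [0.4133, 0.1491, 0.262]
orientation: [0.002, -3.139, 0.001]
force: [-0.8, 0.3, 0.3]
opening: 0.0601
```

Request:
apply_moves(
  deltas=[
    [0,[0,0,0],0],
    [0,[0,0,0],0],
    [0,[0,0,0],0],
    [0,[0,0,0],0],
    [0,[0,0,-30],0],
  ],
)

```text
t: 3.08
tool_pos: [0.4128, 0.1481, 0.2909]
orientation: [0.0, -3.137, 0.002]
force: [0.7, 0.3, -0.8]
opening: 0.0278
```

Request:
apply_moves(
  deltas=[
    [0,[0,0,-45],0],
    [0,[0,0,-35],0],
    [0,[0,0,0],0],
  ],
)

```text
t: 3.45
tool_pos: [0.4149, 0.1487, 0.3761]
orientation: [-0.0, 3.136, 0.002]
force: [0.5, 0.4, -2.0]
opening: 0.0272
```

Run:
```python
from h import *
go((.612,.177,.22),np.pi/2)
c=viewer.get_calibration("wrist"); im=viewer.read_camera("wrist"); cv2.imwrite("pics/w3.png",im)
s,p,R=tool(); g=p+R@[0,0,.167]
for ce,st in blobs(im,"blue",100): print(ce.round(1),st,(ray(c,ce,g[2]+.015)-g).round(4))
print("pred",proj(c,g+[0,0,.015]))
```

```text
t 3.45 grasp [0.4159 0.1489 0.2091] jaw ang 1.571 z [ 0.006  0.001 -1.   ] F [ 0.52  0.37 -1.98] open 0.0272
  tool delta mm [-196.2   28.1   -9.6]
  yaw turn (about tool z) 0.0
[146.2 127.4] [125 113  43  29 579] [-0.0685 -0.0649  0.015 ]
[316.7 217.5] [296 213  43  16 150] [-0.0321 -0.0003  0.015 ]
[318.3 276.6] [ 287  237   63   79 3922] [-0.0047  0.0003  0.015 ]
pred [317.56931986 286.21439376]
```

View pics/w3.png

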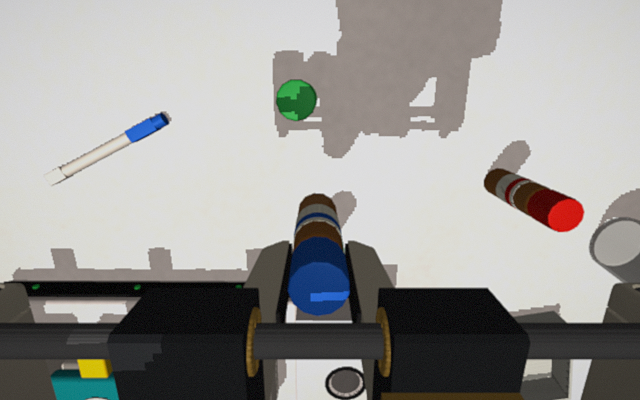

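Vial is held centred, cap top at about (319,285) against the predicted (318,286). Sleeve rim is at about (347,383). I raise the vial to clear the green look-alike and carry it over the sleeve.

Request:
apply_moves(
  deltas=[
    [0,[0,0,-30],0],
    [0,[-45,7,0],0],
    [0,[-50,7,0],0],
    [0,[-50,7,0],0],
    [0,[-50,7,0],0],
  ],
)

```text
t: 4.12
tool_pos: [0.6101, 0.1766, 0.4]
orientation: [0.0, -3.138, 0.001]
force: [-0.1, -0.2, 0.3]
opening: 0.0273
```

Request:
apply_moves(
  deltas=[
    [0,[0,0,0],0],
    [0,[0,0,0],0],
  ],
)

```text
t: 4.38
tool_pos: [0.6085, 0.1764, 0.4004]
orientation: [0.0, -3.138, 0.001]
force: [0.8, 0.2, -0.7]
opening: 0.0276
```

Run:
```python
from h import *
go((.612,.177,.12),np.pi/2)
c=viewer.get_calibration("wrist"); im=viewer.read_camera("wrist")
s,p,R=tool(); g=p+R@[0,0,.167]
cv2.imwrite("pics/w4.png",cv2.resize(im[80:330,170:470],None,fx=2.4,fy=2.4,interpolation=cv2.INTER_CUBIC))
for ce,st in blobs(im,"blue",100): print(ce.round(1),st)
print("mouth pred",proj(c,(.612,.177,.075)),"grasp",proj(c,g),"foot",proj(c,g-[0,0,.095]), "below at mouth plane",proj(c,[g[0],g[1],.075]))
```

```text
t 4.38 grasp [0.6078 0.1763 0.2334] jaw ang 1.571 z [-0.004 -0.001 -1.   ] F [ 0.76  0.16 -0.66] open 0.0276
  tool delta mm [ -4.6   0.8 113.4]
  yaw turn (about tool z) 0.0
[317.8 216.6] [297 212  42  15 150]
[318.2 276.2] [ 287  237   63   78 3909]
mouth pred [319.25930964 192.06105966] grasp [318.36947054 275.04189603] foot [318.55676966 210.3764247 ] below at mouth plane [318.6225919  187.65113949]
```

View pics/w4.png

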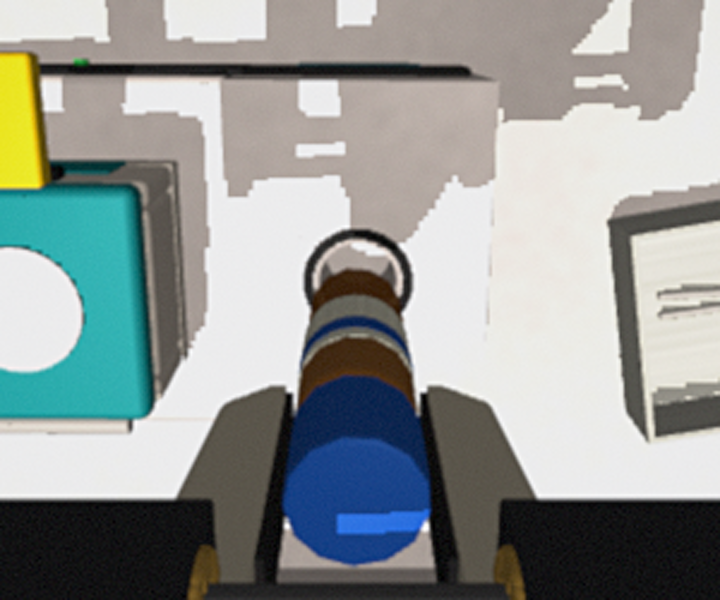

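Crop: the dark ring around the mouth has its centre at about (319,197) in the full picture, and the vial foot stands over it but short in x. Measure the ring properly.

Run:
```python
from h import *
out=[]
for k in range(5):
    c=viewer.get_calibration("wrist"); s,p,R=tool(); g=p+R@[0,0,.167]; im=viewer.read_camera("wrist")
    gr=cv2.cvtColor(im,cv2.COLOR_BGR2GRAY).astype(int)
    # outer edge of dark ring: scan rays from (319,197) on the upper/side arc, from outside inwards
    P=[]
    for a in np.radians(np.arange(180,361,6)):
        for r in np.arange(32,14,-.25):
            u,v=319+r*np.cos(a),197+r*np.sin(a)
            if cv2.getRectSubPix(im,(1,1),(u,v)).mean()<85: P.append(ray(c,(u,v),.075)[:2]); break
    P=np.array(P); A=np.c_[2*P,np.ones(len(P))]
    for _ in range(4):
        x=np.linalg.lstsq(A,(P**2).sum(1),rcond=None)[0]; rr=np.sqrt(x[2]+x[0]**2+x[1]**2)
        e=abs(np.hypot(*(P-x[:2]).T)-rr); k2=e<=max(.0006,np.median(e)*2); P,A=P[k2],A[k2]
    out.append(np.r_[x[:2],rr,g,x[:2]-g[:2]]); print(len(P),out[-1].round(4))
    if k==0: print("cam pos",-c["R"].T@c["t"]); 
    ce=[b for b in blobs(im,"teal",1500)]; print([ (b[0].round(1),b[1]) for b in ce])
print(np.mean(out,0).round(4))
```

```text
31 [6.165e-01 1.766e-01 2.010e-02 6.078e-01 1.764e-01 2.346e-01 8.700e-03
 1.000e-04]
cam pos [0.52608348 0.17660998 0.38152682]
[(array([ 52.5, 204.5]), array([   0,  154,  107,  100, 7177], dtype=int32)), (array([179.9, 202.7]), array([ 121,  156,  113,   98, 7637], dtype=int32))]
31 [6.165e-01 1.765e-01 2.010e-02 6.080e-01 1.765e-01 2.355e-01 8.600e-03
 1.000e-04]
[(array([ 52.7, 203.7]), array([   0,  154,  108,   99, 7210], dtype=int32)), (array([180. , 202.1]), array([ 121,  155,  113,   98, 7621], dtype=int32))]
31 [0.6165 0.1766 0.0201 0.6081 0.1765 0.2362 0.0084 0.    ]
[(array([ 52.9, 202.8]), array([   0,  154,  109,   98, 7200], dtype=int32)), (array([180.2, 201.5]), array([ 122,  154,  112,   98, 7587], dtype=int32))]
31 [0.6166 0.1766 0.0202 0.6083 0.1766 0.2366 0.0083 0.    ]
[(array([ 52.9, 202.6]), array([   0,  153,  109,   99, 7221], dtype=int32)), (array([180.2, 200.9]), array([ 122,  154,  112,   98, 7581], dtype=int32))]
31 [0.6166 0.1766 0.0202 0.6084 0.1766 0.2368 0.0082 0.    ]
[(array([ 52.8, 202.2]), array([   0,  153,  108,   98, 7221], dtype=int32)), (array([180.2, 200.6]), array([ 122,  153,  112,   99, 7550], dtype=int32))]
[6.166e-01 1.766e-01 2.010e-02 6.081e-01 1.765e-01 2.359e-01 8.500e-03
 1.000e-04]
```

Request:
apply_moves(
  deltas=[
    [0,[-4,0,20],0],
    [0,[-4,0,20],0],
    [0,[0,0,17],0],
    [0,[0,0,0],0],
    [0,[0,0,0],0],
  ],
)

```text
t: 5.3
tool_pos: [0.617, 0.1766, 0.3458]
orientation: [0.0, -3.142, -0.0]
force: [-0.6, 0.0, -1.1]
opening: 0.0277
```

Request:
apply_moves(
  deltas=[
    [0,[0,0,0],0],
    [0,[0,0,0],0],
    [0,[0,0,0],0],
  ],
)

```text
t: 5.68
tool_pos: [0.617, 0.1766, 0.3462]
orientation: [-0.0, 3.141, 0.0]
force: [-0.7, 0.3, -0.6]
opening: 0.0276
```

Run:
```python
from h import *
go((.6166,.1766,.12),np.pi/2)
c=viewer.get_calibration("wrist"); im=viewer.read_camera("wrist")
s,p,R=tool(); g=p+R@[0,0,.167]
for r,col in ((.014,(0,255,0)),):
    for z,col in ((g[2]-.095,(0,255,0)),(g[2]+.015,(0,255,255))):
        for a in np.arange(0,6.28,.1): cv2.circle(im,tuple(int(v) for v in proj(c,[g[0]+r*np.cos(a),g[1]+r*np.sin(a),z]).round()),0,col,-1)
for a in np.arange(0,6.28,.1): cv2.circle(im,tuple(int(v) for v in proj(c,[.6166+.0201*np.cos(a),.1766+.0201*np.sin(a),.075]).round()),0,(0,0,255),-1)
cv2.imwrite("pics/w5.png",cv2.resize(im[130:330,220:420],None,fx=3,fy=3,interpolation=cv2.INTER_CUBIC))
```

```text
t 5.67 grasp [0.6171 0.1766 0.1792] jaw ang 1.571 z [ 0.001  0.    -1.   ] F [-0.7   0.31 -0.63] open 0.0276
  tool delta mm [ 0.6 -0.  59.2]
  yaw turn (about tool z) 0.0
```

View pics/w5.png

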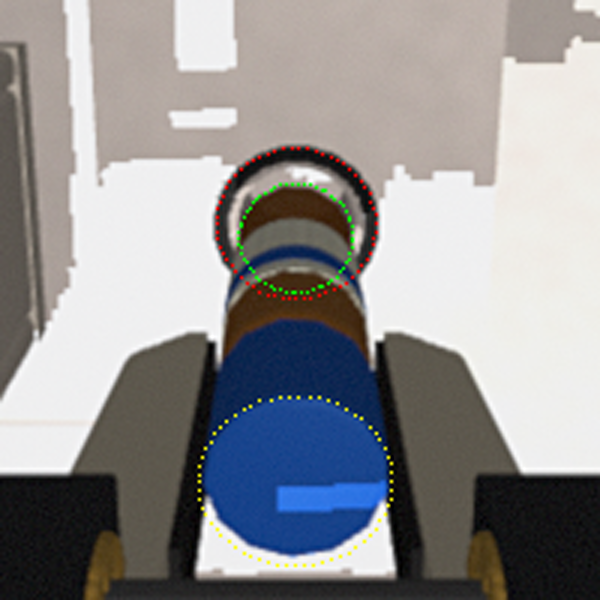

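Foot circle sits concentric in the ring to within about 1 mm, and the red and green overlays agree with the picture. Lowering.

Request:
apply_moves(
  deltas=[
    [0,[0,0,4],0],
    [0,[0,0,4],0],
    [0,[0,0,4],0],
    [0,[0,0,4],0],
    [0,[0,0,0],0],
  ],
)

```text
t: 6.35
tool_pos: [0.6168, 0.1765, 0.3291]
orientation: [0.0, -3.141, 0.0]
force: [0.1, -0.7, -0.9]
opening: 0.0273
```

Request:
apply_moves(
  deltas=[
    [0,[0,0,8],0],
    [0,[0,0,8],0],
    [0,[0,0,8],0],
    [0,[0,0,8],0],
    [0,[0,0,0],0],
  ],
)

```text
t: 6.98
tool_pos: [0.6167, 0.1765, 0.2966]
orientation: [0.0, -3.14, 0.0]
force: [-0.3, 0.2, -1.4]
opening: 0.0275
```

Request:
apply_moves(
  deltas=[
    [0,[0,0,3],0],
    [0,[0,0,3],0],
    [0,[0,0,2],0],
    [0,[0,0,0],0],
    [0,[0,0,0],0],
  ],
)

```text
t: 7.6
tool_pos: [0.6169, 0.1765, 0.2898]
orientation: [-0.0, 3.141, 0.0]
force: [-1.1, 0.1, 0.0]
opening: 0.0278
```

Request:
apply_moves(
  deltas=[
    [0,[0,0,2],0],
    [0,[0,0,2],0],
    [0,[0,0,1],0],
    [0,[0,0,0],0],
    [0,[0,0,0],0],
  ],
)

```text
t: 8.22
tool_pos: [0.618, 0.1765, 0.288]
orientation: [-0.0, 3.137, 0.001]
force: [-2.6, -1.7, 15.2]
opening: 0.0274
```

Floor contact: 15 N at TCP z = 0.288, expected 0.287. Now release and rise.

Request:
apply_moves(
  deltas=[
    [50,[0,0,-2],0],
    [50,[0,0,0],0],
    [50,[0,0,0],0],
    [50,[0,0,0],0],
    [50,[0,0,0],0],
  ],
)

```text
t: 8.85
tool_pos: [0.6168, 0.1765, 0.2865]
orientation: [0.0, -3.141, 0.0]
force: [0.2, 0.5, -0.3]
opening: 0.0499
```

Request:
apply_moves(
  deltas=[
    [50,[0,0,-30],0],
    [50,[0,0,-40],0],
    [50,[0,0,-40],0],
    [50,[0,0,0],0],
    [50,[0,0,0],0],
  ],
)

```text
t: 9.48
tool_pos: [0.6168, 0.1765, 0.3961]
orientation: [0.0, -3.141, 0.0]
force: [0.1, 0.4, -1.5]
opening: 0.0497
```

Run:
```python
from h import *
go((.6166,.0616,.134),np.pi/2)
c=viewer.get_calibration("wrist"); im=viewer.read_camera("wrist")
for ce,st in blobs(im,"blue",200): print(ce,st)
V=np.array([.6166,.1766,.135]); print(proj(c,V))
for a in np.arange(0,6.28,.1): cv2.circle(im,tuple(int(v) for v in proj(c,V+[.014*np.cos(a),.014*np.sin(a),0]).round()),0,(0,255,255),-1)
for col,z in (("teal",.114),("yellow",.112)):
  for ce,st in blobs(im,col,1000): print(col,ce.round(1),st,ray(c,ce,z).round(4))
cv2.imwrite("pics/w6.png",im)
```

```text
t 9.47 grasp [0.6167 0.1765 0.2291] jaw ang 1.571 z [-0.001 -0.    -1.   ] F [ 0.11  0.39 -1.55] open 0.0497
  tool delta mm [ 1.000e-01 -1.149e+02  9.510e+01]
  yaw turn (about tool z) 0.0
[317.72316384 204.34382567] [ 300  183   36   43 1239]
[318.47009093 209.70285358]
teal [ 50.5 196.7] [   0  144  101  102 6741] [ 0.6131 -0.035   0.114 ]
teal [175.5 193.9] [ 115  145  117  102 8105] [0.6108 0.0641 0.114 ]
yellow [ 20.8 117.4] [   0   88   47   59 2150] [ 0.5522 -0.0447  0.112 ]
yellow [166.3 117.4] [ 146   89   41   59 1967] [0.5522 0.0635 0.112 ]
```

View pics/w6.png

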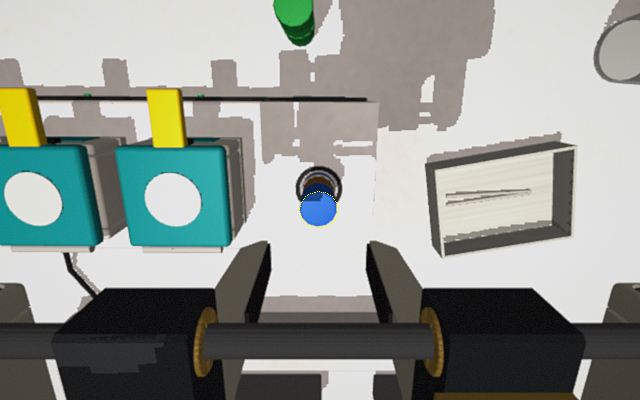

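Vial is home: cap circle at (318,209) matches the prediction to within 1 px, upright and released. The dock is aligned with the world axes, with wells at x≈0.615 and y≈0.062, −0.048, −0.158. Tap the first with closed fingers.

Request:
apply_moves(
  deltas=[
    [0,[0,-38,0],0],
    [0,[0,-38,0],0],
    [0,[0,-39,0],0],
    [0,[0,0,40],0],
    [0,[0,0,40],0],
  ],
)

```text
t: 10.15
tool_pos: [0.6165, 0.0607, 0.3144]
orientation: [-0.002, -3.14, -0.0]
force: [-0.3, 0.6, -1.4]
opening: 0.0049
```

Request:
apply_moves(
  deltas=[
    [0,[0,0,7],0],
    [0,[0,0,3],0],
    [0,[0,0,0],0],
    [0,[0,0,0],0],
    [0,[0,0,0],0],
  ],
)

```text
t: 10.78
tool_pos: [0.6173, 0.0616, 0.3079]
orientation: [-0.0, 3.14, -0.0]
force: [0.1, 0.0, -0.5]
opening: 0.0005
```

Request:
apply_moves(
  deltas=[
    [0,[0,0,2],0],
    [0,[0,0,1],0],
    [0,[0,0,0],0],
    [0,[0,0,0],0],
    [0,[0,0,0],0],
  ],
)

```text
t: 11.4
tool_pos: [0.617, 0.0615, 0.3038]
orientation: [-0.0, 3.142, 0.0]
force: [-0.1, 0.2, -0.1]
opening: 0.0008
```

Request:
apply_moves(
  deltas=[
    [0,[0,0,1],0],
    [0,[0,0,1],0],
    [0,[0,0,0],0],
    [0,[0,0,0],0],
    [0,[0,0,0],0],
  ],
)

```text
t: 12.02
tool_pos: [0.6169, 0.0615, 0.3018]
orientation: [-0.0, 3.142, -0.0]
force: [0.5, 1.4, 0.0]
opening: 0.0004
```

Request:
apply_moves(
  deltas=[
    [0,[0,0,1],0],
    [0,[0,0,1],0],
    [0,[0,0,0],0],
    [0,[0,0,0],0],
    [0,[0,0,0],0],
  ],
)

```text
t: 12.65
tool_pos: [0.617, 0.0615, 0.2999]
orientation: [-0.0, 3.141, 0.0]
force: [-0.8, 0.2, 2.0]
opening: 0.0004
```

Request:
apply_moves(
  deltas=[
    [0,[0,0,1],0],
    [0,[0,0,0],0],
    [0,[0,0,0],0],
    [0,[0,0,0],0],
  ],
)

```text
t: 13.15
tool_pos: [0.617, 0.0615, 0.2992]
orientation: [-0.0, 3.141, -0.0]
force: [-2.4, 0.0, 5.1]
opening: 0.0005
```

Request:
apply_moves(
  deltas=[
    [0,[0,0,1],0],
    [0,[0,0,0],0],
    [0,[0,0,0],0],
    [0,[0,0,0],0],
  ],
)

```text
t: 13.65
tool_pos: [0.617, 0.0615, 0.2986]
orientation: [-0.0, 3.141, -0.0]
force: [-3.6, 0.1, 7.3]
opening: 0.0004
```

First cap (y≈+0.062) is solid, 7.3 N at about 1.4 mm. Next one.

Request:
apply_moves(
  deltas=[
    [0,[0,0,-12],0],
    [0,[0,-55,0],0],
    [0,[0,-55,0],0],
    [0,[0,0,7],0],
    [0,[0,0,0],0],
  ],
)

```text
t: 14.28
tool_pos: [0.6167, -0.0483, 0.302]
orientation: [-0.001, -3.14, -0.001]
force: [-0.3, 0.4, -0.0]
opening: 0.0005
```

Request:
apply_moves(
  deltas=[
    [0,[0,0,1],0],
    [0,[0,0,1],0],
    [0,[0,0,0],0],
    [0,[0,0,0],0],
    [0,[0,0,0],0],
  ],
)

```text
t: 14.9
tool_pos: [0.617, -0.0484, 0.3008]
orientation: [-0.001, 3.141, -0.0]
force: [0.2, -0.3, -0.8]
opening: 0.0003
```

Request:
apply_moves(
  deltas=[
    [0,[0,0,1],0],
    [0,[0,0,1],0],
    [0,[0,0,0],0],
    [0,[0,0,0],0],
    [0,[0,0,0],0],
  ],
)

```text
t: 15.52
tool_pos: [0.617, -0.0485, 0.2989]
orientation: [-0.0, 3.141, -0.0]
force: [-0.7, -0.5, 1.4]
opening: 0.0005
```

Request:
apply_moves(
  deltas=[
    [0,[0,0,1],0],
    [0,[0,0,0],0],
    [0,[0,0,0],0],
    [0,[0,0,0],0],
  ],
)

```text
t: 16.02
tool_pos: [0.617, -0.0485, 0.2979]
orientation: [-0.0, 3.141, -0.0]
force: [1.5, 0.0, 2.5]
opening: 0.0002
```

Request:
apply_moves(
  deltas=[
    [0,[0,0,1],0],
    [0,[0,0,1],0],
    [0,[0,0,0],0],
    [0,[0,0,0],0],
    [0,[0,0,0],0],
  ],
)

```text
t: 16.65
tool_pos: [0.617, -0.0485, 0.296]
orientation: [-0.0, 3.141, -0.0]
force: [-0.6, 0.5, 4.4]
opening: 0.0004
```

Request:
apply_moves(
  deltas=[
    [0,[0,0,1],0],
    [0,[0,0,1],0],
    [0,[0,0,0],0],
    [0,[0,0,0],0],
    [0,[0,0,0],0],
  ],
)

```text
t: 17.27
tool_pos: [0.617, -0.0485, 0.2954]
orientation: [-0.0, 3.141, -0.0]
force: [-6.7, 1.0, 13.1]
opening: 0.0008
```

Request:
apply_moves(
  deltas=[
    [0,[0,0,1],0],
    [0,[0,0,1],0],
    [0,[0,0,0],0],
    [0,[0,0,0],0],
    [0,[0,0,0],0],
  ],
)

```text
t: 17.9
tool_pos: [0.617, -0.0485, 0.2947]
orientation: [-0.0, 3.141, -0.001]
force: [-11.2, 1.1, 22.3]
opening: 0.0001
```

The middle cap gave about 4 mm and bottomed (22 N at the end). It is the unlatched one, so the third needs no tapping. Go over its tab and check.

Request:
apply_moves(
  deltas=[
    [0,[0,0,-30],0],
    [50,[0,0,-20],0],
    [50,[35,0,0],0],
    [50,[34,0,0],0],
    [50,[0,0,0],0],
  ],
)

```text
t: 18.52
tool_pos: [0.5464, -0.0484, 0.341]
orientation: [-0.0, -3.14, -0.0]
force: [0.6, -0.5, 0.7]
opening: 0.0361
```

Run:
```python
from h import *
go((.5475,-.0484,.111),np.pi/2)
c=viewer.get_calibration("wrist"); im=viewer.read_camera("wrist")
for ce,st in blobs(im,"yellow",300): print("yellow",ce.round(1),st,ray(c,ce,.112).round(4))
for dx in (-.022,.022):
  for dy in (-.012,.012): cv2.circle(im,tuple(int(v) for v in proj(c,(.5536+dx,-.0484+dy,.112)).round()),1,(0,0,255),-1)
cv2.imwrite("pics/w7.png",im)
```

```text
t 18.52 grasp [ 0.5461 -0.0484  0.174 ] jaw ang 1.571 z [-0.002  0.    -1.   ] F [ 0.58 -0.5   0.75] open 0.0361
  tool delta mm [-1.6 -0.  63. ]
  yaw turn (about tool z) -0.0
yellow [152.5 231.6] [ 129  200   48   64 2515] [ 0.55  -0.156  0.112]
yellow [318.7 232.5] [ 301  201   37   64 2301] [ 0.5506 -0.048   0.112 ]
yellow [484.5 232.8] [ 461  201   48   64 2513] [0.5507 0.0595 0.112 ]
```

View pics/w7.png

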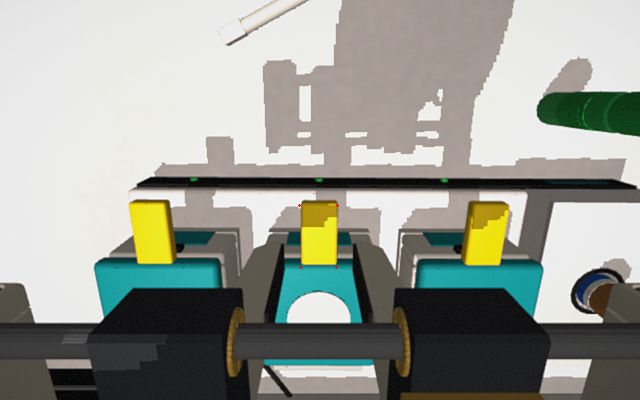

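The middle tab lies between the fingers, (301–338, 201–265), and matches the predicted corners to about 3 px. Go down and grip gently.

Request:
apply_moves(
  deltas=[
    [50,[0,0,10],0],
    [50,[0,0,25],0],
    [50,[0,0,20],0],
    [50,[0,0,8],0],
    [50,[0,0,0],0],
  ],
)

```text
t: 19.2
tool_pos: [0.5479, -0.0484, 0.2779]
orientation: [0.0, -3.14, -0.0]
force: [0.4, 1.3, -0.4]
opening: 0.0501
```

Request:
apply_moves(
  deltas=[
    [0,[0,0,0],0],
    [0,[0,0,0],0],
    [0,[0,0,0],0],
    [0,[0,0,0],0],
  ],
  grip_force=12,
)

```text
t: 19.7
tool_pos: [0.5482, -0.0484, 0.2792]
orientation: [-0.0, 3.141, 0.0]
force: [0.3, 0.2, 0.8]
opening: 0.0239
```

Run:
```python
from h import *
go((.5475,-.0484,.111))
r=.6596-.5475
w=[(round(r-r*np.cos(a),4)*1000,round(r*np.sin(a),4)*1000) for a in np.arange(0,1.01,.1)]
print(w); print(np.diff(w,axis=0).round(1).tolist())
```

```text
t 19.7 grasp [ 0.5483 -0.0484  0.1122] jaw ang 1.571 z [ 0.001  0.    -1.   ] F [0.29 0.2  0.76] open 0.0239
  tool delta mm [0.8 0.  1.2]
[(np.float64(0.0), np.float64(0.0)), (np.float64(0.6), np.float64(11.2)), (np.float64(2.2), np.float64(22.3)), (np.float64(5.0), np.float64(33.099999999999994)), (np.float64(8.8), np.float64(43.7)), (np.float64(13.700000000000001), np.float64(53.699999999999996)), (np.float64(19.599999999999998), np.float64(63.3)), (np.float64(26.4), np.float64(72.2)), (np.float64(34.0), np.float64(80.4)), (np.float64(42.4), np.float64(87.8)), (np.float64(51.5), np.float64(94.3))]
[[0.6, 11.2], [1.6, 11.1], [2.8, 10.8], [3.8, 10.6], [4.9, 10.0], [5.9, 9.6], [6.8, 8.9], [7.6, 8.2], [8.4, 7.4], [9.1, 6.5]]
```

Request:
apply_moves(
  deltas=[
    [0,[0,0,-3],0],
    [0,[0,0,-3],0],
    [0,[-0.6,0,-5],0],
    [0,[0,0,0],0],
    [0,[0,0,0],0],
  ],
)

```text
t: 20.32
tool_pos: [0.5485, -0.0484, 0.2897]
orientation: [0.0, -3.142, -0.0]
force: [0.9, 0.6, -0.9]
opening: 0.0238
```

Lifts freely at under 1 N. Continue along the arc.

Request:
apply_moves(
  deltas=[
    [0,[-1.6,0,-11.1],0],
    [0,[-2.8,0,-10.8],0],
    [0,[-3.8,0,-10.6],0],
    [0,[-4.9,0,-10],0],
    [0,[0,0,0],0],
  ],
)

```text
t: 20.95
tool_pos: [0.5621, -0.0485, 0.3335]
orientation: [-0.0, 3.141, -0.0]
force: [-1.7, -0.1, 2.0]
opening: 0.024
```

Request:
apply_moves(
  deltas=[
    [0,[-5.9,0,-9.6],0],
    [0,[-6.8,0,-8.9],0],
    [0,[-7.6,0,-8.2],0],
    [0,[-8.4,0,-7.4],0],
    [0,[0,0,0],0],
  ],
)

```text
t: 21.58
tool_pos: [0.5913, -0.0485, 0.3673]
orientation: [-0.001, 3.14, -0.0]
force: [-0.3, 0.6, 1.6]
opening: 0.0237
```

Request:
apply_moves(
  deltas=[
    [0,[0,0,0],0],
    [0,[0,0,0],0],
    [0,[0,0,0],0],
    [0,[0,0,0],0],
  ],
)

```text
t: 22.08
tool_pos: [0.5903, -0.0485, 0.3663]
orientation: [-0.0, 3.141, -0.0]
force: [0.7, 0.9, 1.3]
opening: 0.0238
```

Run:
```python
from h import *
go((.5475+.0424,-.0484,.111+.0878))
w=viewer.read_camera("wrist"); s=viewer.read_camera("side")
c=viewer.get_calibration("side"); u,v=proj(c,(.6,.0,.1)).astype(int)
s=cv2.resize(s[v-60:v+60,u-80:u+80],(640,480),interpolation=cv2.INTER_CUBIC)
cv2.imwrite("pics/s8.png",s); 
for ce,st in blobs(w,"blue",150): print(ce,st)
cw=viewer.get_calibration("wrist"); print("vial cap pred",proj(cw,(.6168,.1765,.135)))
cv2.imwrite("pics/w8.png",w)
```

```text
t 22.07 grasp [ 0.5903 -0.0485  0.1993] jaw ang 1.571 z [ 0. -0. -1.] F [0.65 0.95 1.28] open 0.0238
  tool delta mm [0.4 0.1 0.5]
[575.63942308 222.39903846] [567 212  28  29 208]
[622.33619456 249.11945637] [ 600  228   40   50 1398]
vial cap pred [652.38939245 261.54160788]
```

View pics/s8.png

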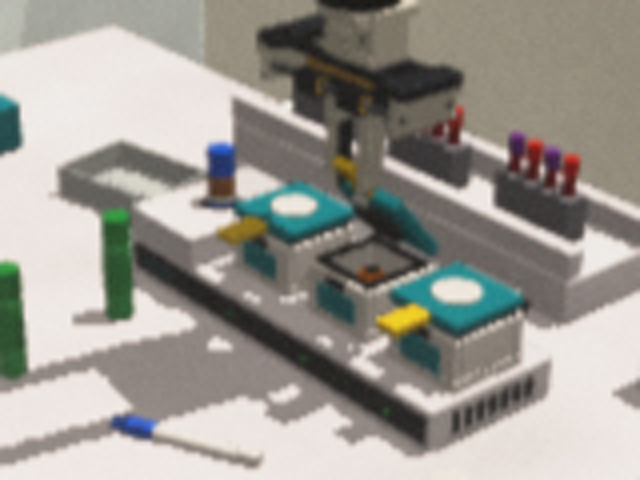

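View pics/w8.png

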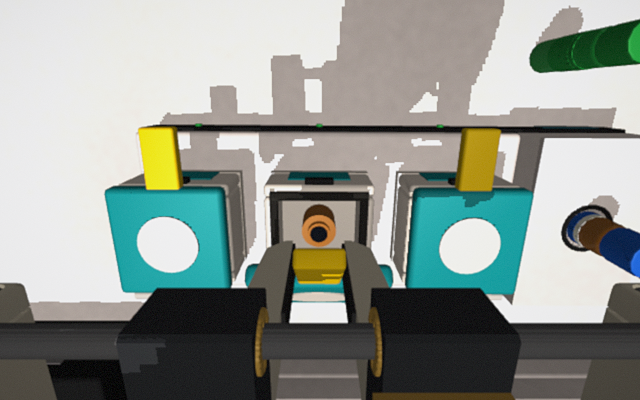

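Middle cap is open at about 50° with its tab between the fingers, at (320,265) in the wrist view. The other two caps are shut and the blue vial stands in its sleeve. Handing in.

```bash
python3 -c "
from h import *
go((.5899,-.0484,.1988)); print(order.close_job())"
```

```text
t 22.18 grasp [ 0.5903 -0.0485  0.1994] jaw ang 1.571 z [ 0. -0. -1.] F [1.26 1.03 1.24] open 0.0239
  tool delta mm [0.4 0.1 0.6]
the job is handed in; nothing more can be done
None
```

The job is handed in at 22.2 s of the 72 s allowed. The arm is holding the middle well's cap open by its yellow tab, and the fresh vial is in the standby sleeve. No verdict was reported.

- **Vial:** I slid the blue-capped vial into the sleeve until it met the floor. Contact was at 15 N with the TCP at z = 0.288 m, against 0.287 m expected. I then let go of it, and the picture afterwards showed its cap within about 1 px of where it should be.
- **Taps:** The left cap, next to the sleeve, felt solid: 7 N after about 1.4 mm, arm compliance included. The middle cap gave about 4 mm at 2 to 4 N and then bottomed out. I pressed it to 22 N, more than was needed. I did not tap the right-hand cap, since the one that gives was already found.
- **Cap:** It lifted freely, with a reading of about 1 N at the first lift. The grasp point followed the arc to about 0.9 rad, against the 0.65 rad required. I worked that angle out from the arm's position and did not measure it directly.
- **Last checks:** The finger opening read 23.9 mm on the 24 mm tab, and the measured force was about 2 N. The side and wrist pictures show the middle cap open, the other two shut and the vial upright in the sleeve. What is in view of the other things on the bench looks unmoved, but I did not measure their positions.

No check failed. The first top-camera estimate of the sleeve was about 4 mm short in x, and I corrected it with the wrist camera before inserting the vial.

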